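Press a badge on the rotary badge press

TASK

Press one badge: of the three loose printed blanks, lay the one whose size fits the empty nest of the rotary press flat in that nest, face up; then turn the turntable, which has black posts to push it by, until that nest stands centred under the ram (the index line opposite the nest then meets the red pointer at the front). Only then pull the ball handle all the way down so that the ram bears on the blank, and let the handle come back up, leaving the blank in its nest under the ram. Leave the other two blanks, the ink jar, the glue stick and the roll of black tape where they are.

Things in the scene. Friction and masses are not known exactly. Their poses are not given: they have to be found in the camera images.
- press: Blue badge press, fixed. Origin on the bench under the turntable's axis; x points from the front (red pointer) to the column at the back, z up. Base 130 mm wide, 16 mm high, from x = -129 to 189 mm. Turntable 220 mm across, top 40 mm above the bench. Column 62 mm wide, x = 120 to 180. Overhanging head 62 mm wide, x = 38 to 180, 92 to 152 mm above the bench; the handle above it reaches 295 mm.
- turntable (a joint): Angle of the turntable on its upright axis: 0 when the empty nest is centred under the ram, growing anticlockwise seen from above; it turns freely both ways for more than a full turn, with light friction (about 0.07 N m): it stays where left and coasts a few degrees if pushed fast.
- nest (a point): Centre of the floor of the turntable's empty nest: a dark steel ring 67 mm across with a recess 54 mm across, 3 mm deep, centred 68 mm from the turntable's axis; floor 41 mm, rim 44 mm above the bench. x points outward from the axis, z up. The two other nests, 120 degrees either way, hold fixed blanks, tops 53 mm above the bench.
- ram_axis (a point): Fixed point on the ram's axis at the height of the nest floor (41 mm above the bench), 68 mm behind the turntable's axis. The nest must be centred here.
- post_1 (a point): One of the three black turning posts that stand on the turntable, 12 mm across and 26 mm tall, 98 mm from its axis, 120 degrees apart, each midway between two nests. This point is the centre of the post's top, 66 mm above the bench. This one is opposite the empty nest; its index line meets the red pointer at the front when that nest is under the ram.
- post_2 (a point): One of the three black turning posts that stand on the turntable, 12 mm across and 26 mm tall, 98 mm from its axis, 120 degrees apart, each midway between two nests. This point is the centre of the post's top, 66 mm above the bench. This one lies 60 degrees clockwise of the empty nest, seen from above.
- post_3 (a point): One of the three black turning posts that stand on the turntable, 12 mm across and 26 mm tall, 98 mm from its axis, 120 degrees apart, each midway between two nests. This point is the centre of the post's top, 66 mm above the bench. This one lies 60 degrees anticlockwise of the empty nest, seen from above.
- knob (a point): Centre of the black ball, 30 mm across, at the end of the press handle, 140 mm from the handle's pivot (which lies 150 mm behind the turntable's axis, 172 mm above the bench, along the press's y). At rest the ball is 60 mm behind the turntable's axis, 279 mm above the bench; it swings forward and down towards the operator.
- lever (a joint): Angle of the handle: 0 at rest (50 degrees above level), growing as it is pulled down, stop at 0.80 rad (4 degrees above level). A spring returns it; at the ball it takes about 3 N at first and 7 N fully down, and more once the ram bears on the blank (from about 0.75 rad, with the blank in its nest).
- ram: Steel ram, a cylinder 49 mm across, moved down 17 mm by the handle. Origin at the centre of its underside, at rest 70 mm above the bench.
- blank_44: Loose printed tin badge blank, green domed face with a white disc and six orange petals, 44 mm across and 12 mm thick: rounded lower edge, straight side from 2 to 8 mm up, domed above, flat underside, about 40 g. Lies face up on the bench. Too small for the nest. Origin at the centre of its underside, z up.
- blank_50: Loose printed tin badge blank, green domed face with a white disc and six orange petals, 50 mm across and 12 mm thick: rounded lower edge, straight side from 2 to 8 mm up, domed above, flat underside, about 40 g. Lies face up on the bench. The one that fits the nest (54 mm recess). Origin at the centre of its underside, z up.
- blank_56: Loose printed tin badge blank, green domed face with a white disc and six orange petals, 56 mm across and 12 mm thick: rounded lower edge, straight side from 2 to 8 mm up, domed above, flat underside, about 40 g. Lies face up on the bench. Too big for the nest. Origin at the centre of its underside, z up.
- ink_jar: Black ink jar, 49 mm across, 60 mm tall, standing. Origin at the centre of its underside.
- glue_stick: Standing glue stick, 24 mm across, 92 mm tall. Origin at the centre of its underside.
- masking_tape: Roll of masking tape lying flat beside the press, 98 mm across, 24 mm tall. Origin at the centre of its underside.
- black_tape: Roll of black cloth tape lying flat, 58 mm across, 19 mm tall. Origin at the centre of its underside.

How it is judged:
On the way, in this order (a step that is already met when the one before it is completed fails the run):
1. the 50 mm blank lies flat in the empty nest, let go (horizontal distance between blank_50 and nest below 0.004 m and z of blank_50 in the frame of nest below 0.0015 m and angle between blank_50's own z axis and vertical below 0.06 rad and contact force between the fingers and blank_50 below 0.1 N), for 0.3 s.
2. with the blank in it, the nest stands still under the ram, within 4 mm (horizontal distance between blank_50 and nest below 0.004 m and z of blank_50 in the frame of nest below 0.0015 m and angle between blank_50's own z axis and vertical below 0.06 rad and horizontal distance between nest and ram_axis below 0.004 m and velocity of joint turntable between -0.05 and 0.05 rad/s), for 0.3 s.
3. the handle is pulled fully down (past 0.7 rad) and the ram bears on the blank (horizontal distance between nest and ram_axis below 0.004 m and value of joint lever above 0.7 rad and contact force between ram and blank_50 above 3 N), for 0.2 s.
At the end, for the whole second after the job is handed in: The 50 mm blank lies flat and released in its nest (within 4 mm of its centre, on the floor), the nest is at rest under the ram within 4 mm, the handle is back up (below 0.1 rad), and the other blanks, jar, glue stick and black tape are within 30 mm of where they stood (all of step 2 and value of joint lever below 0.1 rad and distance of each of blank_44, blank_56, ink_jar, glue_stick, black_tape from where it was at the start of the episode below 0.03 m); the robot touches nothing.
It fails at once if the handle is pulled down (past 0.3 rad) with the empty nest not under the ram (more than 6 mm off) (value of joint lever above 0.3 rad and horizontal distance between nest and ram_axis above 0.006 m).
It fails at once if a bystander or another blank is moved by more than 30 mm (distance of any of blank_44, blank_56, ink_jar, glue_stick, black_tape from where it was at the start of the episode above 0.03 m).
It also fails if it takes over 72 s, if anything falls off the work surface, if the arm or the gripper's body presses on something with over 40 N, if the wrist force passes 120 N, or if a joint passes its speed limit or range.

ROBOT

A 6-joint arm with a two-finger parallel gripper is mounted at the origin on a cart in front of the work surface, level with it; the furniture and walls round the work are solid. World frame = base frame: x ahead of the robot, y to its left, z up, the work surface at z = 0. Lengths are in m, angles in rad, forces in N, time in s.
With the tool pointing down it reaches from about 0.4 to 0.825 m from the base axis. Payload 7 kg.
Tool frame: the origin (TCP) lies at the very end of the fingers, on their centre line; the grasp point (between the pads) lies 19 mm behind it (arm.grip_point_offset is the distance from the TCP to the grasp point, in m); z points along the fingers, y is the line along which they close (so a half turn about z gives the same grasp; the last joint's range is limited). The gripper opens to 88 mm and grips with 3 to 60 N. Pads are 19 mm wide; open, the fingers measure 130 mm over their backs; the gripper's body (78 mm by 193 mm) begins 47 mm behind the grasp point.
Start: joints at [1.453, 0.359, 0.012, 0, -1.224, -0.288], TCP at [0.266, 0.62, 0.227] pointing down, gripper open.
Joint ranges: [-3.07, 3.07], [-1.43, 2.12], [-1.02, 1.25], [-3.03, 1.67], [-3.05, -0], [-3.03, 3.03]. Speed limits (rad/s): [2.39, 2.39, 3.01, 3.14, 3.14, 3.14].

INTERFACE

Orientations are given as [roll, pitch, yaw] about the fixed x, y, z axes, in that order (R = Rz(yaw) Ry(pitch) Rx(roll)).
In Python, from station import arm, cams gives the robot as it stands.
- The arm moves only by the shell command python3 -m handwheel 'ROWS' [FORCE]. ROWS is JSON, a list that holds one entry, the list of rows, each a list of 7 numbers: the shift along the tool's x, y, z normalised to -1 to 1, where 1 is 0.08 m, then the turn, a rotation vector about the tool's x, y, z normalised to -1 to 1, where 1 is 0.5 rad, then the closure in counts, from 0 (fully open) to 255 (shut). In form: [[[x, y, z, wx, wy, wz, hand], ...]]. A call has 1 to 5 rows; each row is the pose to reach, as a shift and turn from the pose commanded when the call began, along the tool's axes at that moment; what a row does not reach only later rows make up. A row lasts 1/8 s, in which the tool goes at most 62.5 mm and 10.7 degrees, less where a joint would pass 70% of its speed; a pose out of reach is approached as far as the arm can. A call with a number of a shift or a turn outside -1 to 1 is refused whole. A call with a gripper value outside its range is refused whole. The fingers move at their own pace and stop on an object; FORCE is the grip in N (left out, the last holds). Time passes only in rows, so rows that repeat a pose let the fingers close. It gives the time, the measured TCP pose, the force, the opening and the grip force at its end, in the units of the state.
- arm.get_state(): the state, without advancing time (a new reading comes with each control period).
- cams.grab_frame(name): name is "scene" or "top" or "wrist"; returns the picture (420x560x3 uint8, blue, green, red); there is no depth.
- cams.camera_info(name): a dict with "camera_matrix" (3x3 intrinsics, pixels), "dist_coeffs" ([k1, k2, p1, p2, k3] as OpenCV has them; the pictures are not rectified), "R" (3x3) and "t" (3): a world point X has camera coordinates R X + t; the wrist camera has in their place "hand_eye" (4x4, takes a point from camera to tool coordinates, whose origin is the TCP and whose axes are the flange's). Camera axes: x right, y down, z forward; pixel columns grow to the right and rows downward; lengths in m; the calibration is good to about 2 mm. A picture is of the moment at which its call begins: read the wrist's pose just before it. camera_info takes no time and is no camera call.
- arm.job_done(): hands the job in; it is judged then, once.
The state is a dict: "t": time; "q": joint angles; "qd": joint speeds; "joint_efforts": joint torques, N m; "eef_pos": TCP position; "ee_rot": TCP orientation; "force": force on the tool from outside, world axes, zero at the start; "moment": the same for the moment, N m; "width": finger opening in m; "gripper_force": force on a finger pad.
Only numpy, scipy, OpenCV 4.12 (cv2) and the standard library are available. Lean on these libraries where they do the work, as an engineer would, in place of code of your own. Each camera call takes 0.05 s, during which the arm holds its last target. There are 200 camera calls.

## Working session

There is one attempt and no reset: what is moved stays moved. The work goes in short steps, Python scripts to look and compute and a shell command to move; the robot and the scene stay as the last step left them, time stands still between calls to the robot, and variables do not carry over. Pictures are saved under pics/ and viewed, at most 10 in all, crops included, and the job is handed in when it is done.

```bash
mkdir -p pics; ls; python3 - <<'E'
from station import arm,cams
import cv2,numpy as np
s=arm.get_state();print(s)
for n in("scene","top"):
    i=cams.camera_info(n);print(n,i)
    cv2.imwrite(f"pics/{n}0.png",cams.grab_frame(n))
print(cams.camera_info("wrist"))
E
```

```text
pics
{'t': 0.0, 'q': array([ 1.45309755e+00,  3.59361578e-01,  1.10556856e-02, -3.58058763e-04,
       -1.22407690e+00, -2.88108602e-01]), 'qd': array([-0.00111116, -0.00011481, -0.00053562,  0.00075814,  0.00028806,
        0.00129679]), 'joint_efforts': array([-8.62390061e-04, -5.82715416e+01,  2.93058211e+01,  6.99693024e+00,
        6.91286419e-03, -1.59348410e-04]), 'eef_pos': array([0.26628764, 0.61972553, 0.22563624]), 'ee_rot': array([ 3.13997592e+00, -1.28097638e-04, -4.05929221e-01]), 'force': array([ 0.29370328, -0.2501404 ,  0.63724613]), 'moment': array([0.02110258, 0.01747427, 0.01044215]), 'gripper_force': 0.0, 'width': 0.08784778243477609}
scene {'camera_matrix': array([[379.76326224,   0.        , 276.89405191],
       [  0.        , 379.76326224, 205.71070174],
       [  0.        ,   0.        ,   1.        ]]), 'dist_coeffs': array([-0.02780275,  0.        ,  0.        ,  0.        ,  0.        ]), 'R': array([[ 0.57610384, -0.81733273, -0.00846017],
       [-0.40746964, -0.27820503, -0.86981058],
       [ 0.708571  ,  0.50454848, -0.49331326]]), 't': array([-0.26
[... 413 characters left out ...]
2385,  0.00290254, -0.996535  ]]), 't': array([0.0858776 , 0.56845549, 1.32724376])}
{'camera_matrix': array([[349.40929733,   0.        , 277.87877372],
       [  0.        , 349.40929733, 209.87165714],
       [  0.        ,   0.        ,   1.        ]]), 'dist_coeffs': array([-0.06023058,  0.        ,  0.        ,  0.        ,  0.        ]), 'hand_eye': array([[ 8.01356282e-04, -9.53318601e-01, -3.01965236e-01,
         8.27035394e-02],
       [ 9.99999676e-01,  7.86898024e-04,  1.69527791e-04,
         1.15694764e-03],
       [ 7.60018511e-05, -3.01965274e-01,  9.53318922e-01,
        -1.57920406e-01],
       [ 0.00000000e+00,  0.00000000e+00,  0.00000000e+00,
         1.00000000e+00]])}
```

View pics/top0.png

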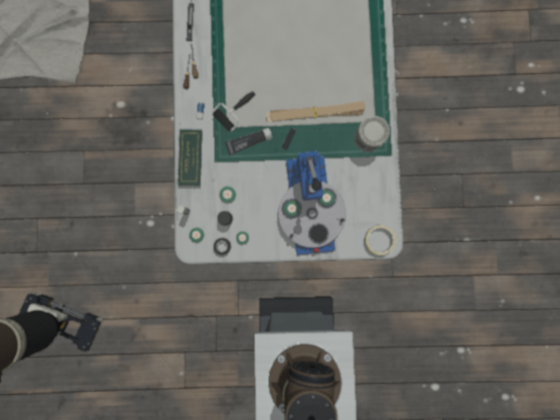

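View pics/scene0.png

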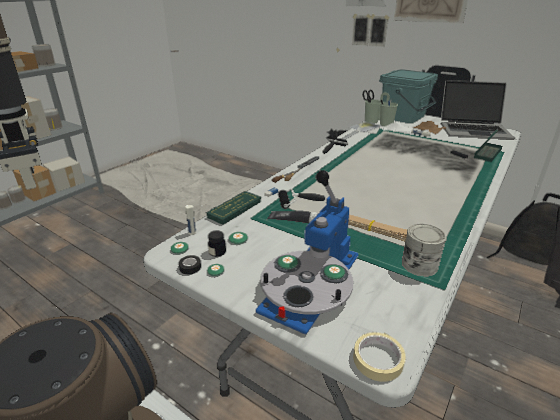

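The top view shows loose blanks at about (228,195), (197,235) and (242,238), and the empty nest at (318,233) towards the front. Next I'll measure them and zoom in.

```bash
cat > h.py <<'E'
import cv2,numpy as np
from station import arm,cams
from scipy.spatial.transform import Rotation as Ro
def pose():
    s=arm.get_state();return np.array(s['eef_pos']),Ro.from_euler('xyz',s['ee_rot']).as_matrix()
def cam(n):
    i=cams.camera_info(n);K=i['camera_matrix'];d=i['dist_coeffs']
    if n=='wrist':
        p,R=pose();T=np.eye(4);T[:3,:3]=R;T[:3,3]=p;T=T@i['hand_eye'];return K,d,T[:3,:3].T,-T[:3,:3].T@T[:3,3]
    return K,d,np.array(i['R']),np.array(i['t'])
def ray(c,uv,z):
    K,d,R,t=c;u=cv2.undistortPoints(np.array(uv,float).reshape(-1,1,2),K,d).reshape(-1,2)
    o=-R.T@t;D=np.c_[u,np.ones(len(u))]@R
    return o+D*((z-o[2])/D[:,2])[:,None]
def proj(c,X):
    K,d,R,t=c;return cv2.projectPoints(np.array(X,float).reshape(-1,3),cv2.Rodrigues(R)[0],t,K,d)[0].reshape(-1,2)
def rel(target,R=None,p=None):
    "shift in tool axes, row units"
    p0,R0=pose();return (R0.T@(np.array(target)-p0)/.08).round(3)
E
python3 - <<'E'
from h import *
im=cv2.imread('pics/top0.png');c=cam('top')
g=((im[...,1].astype(int)-im[...,2]>25)).astype(np.uint8)
n,l,s,ce=cv2.connectedComponentsWithStats(g)
for i in range(1,n):
    if 20<s[i,4]<600 and ce[i][1]>140:
        cc=max(cv2.findContours((l==i).astype(np.uint8),0,1)[0],key=cv2.contourArea)
        (x,y),r=cv2.minEnclosingCircle(cc);print(s[i],(x,y),r,ray(c,[(x,y),(x+r+.5,y),(x-r-.5,y)],.008))
cv2.imwrite('pics/topc.png',cv2.resize(im[140:270,170:410],None,fx=3.3,fy=3.3,interpolation=2))
E
```

```text
[302 169   4  20  51] (304.5, 178.5) 9.513249397277832 [[ 0.65564701 -0.02065042  0.008     ]
 [ 0.65476596 -0.05402723  0.008     ]
 [ 0.65652555  0.01274395  0.008     ]]
[220 187  15  15  92] (227.13157653808594, 193.86842346191406) 7.44342565536499 [[0.61076281 0.23837111 0.008     ]
 [0.61008192 0.21193757 0.008     ]
 [0.6114428  0.264799   0.008     ]]
[309 190  25  15 110] (321.0625, 197.0) 12.10398006439209 [[ 0.59220571 -0.07374488  0.008     ]
 [ 0.59111828 -0.11555506  0.008     ]
 [ 0.59329277 -0.0318983   0.008     ]]
[284 201  13  15  67] (291.22222900390625, 208.0) 7.222320556640625 [[0.55810869 0.02640596 0.008     ]
 [0.55744985 0.00079714 0.008     ]
 [0.55876797 0.05202237 0.008     ]]
[190 228  13  14  71] (196.1923065185547, 234.38461303710938) 6.722072124481201 [[0.47891048 0.3424272  0.008     ]
 [0.47828628 0.31862224 0.008     ]
 [0.47953617 0.36622219 0.008     ]]
[237 232  11  11  43] (242.23133850097656, 237.29104614257812) 5.711132049560547 [[0.46539713 0.19072825 0.008     ]
 [0.46486945 0.17023864 0.008     ]
 [0.4659262  0.21121636 0.008     ]]
[321 245  13   6  40] (327.0, 247.5) 6.500100135803223 [[ 0.42489295 -0.0874998   0.008     ]
 [ 0.42433023 -0.11047443  0.008     ]
 [ 0.42545831 -0.06451331  0.008     ]]
[297 249  13   4  32] (303.0, 250.0) 6.082862854003906 [[ 0.41867258 -0.00839521  0.008     ]
 [ 0.41813637 -0.03002293  0.008     ]
 [ 0.41921118  0.01323957  0.008     ]]
```

View pics/topc.png

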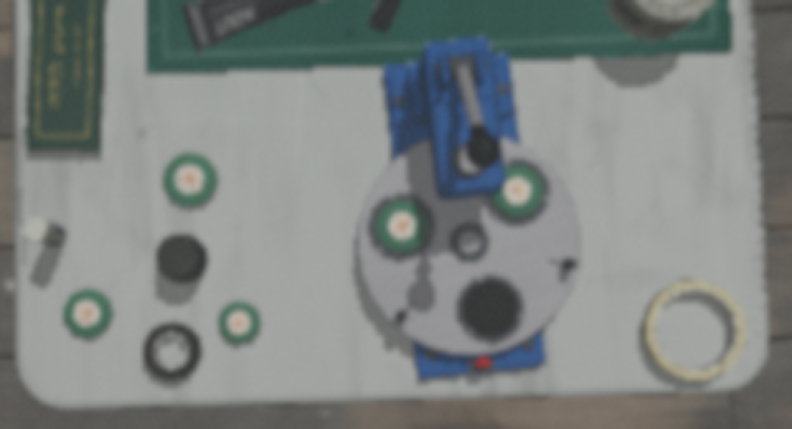

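Blank at (197,235) is the middle size, so it is the 50 mm one, near world (0.479, 0.342). The nest is at crop (489,309), the hub at (469,242), and the posts at (567,266) and (402,317). I'll move above the blank with the tool's y axis parallel to world y.

```bash
python3 -m handwheel '[[[0.5,0.3,0,0,0,-0.37,80],[1,0.6,0,0,0,-0.74,80],[1,0.6,0,0,0,-0.81,80]]]' 20
python3 -m handwheel '[[[0.5,0.5,0,0,0,0,80],[0.99,1,0,0,0,0,80]]]'
python3 -m handwheel '[[[0.5,0.5,0,0,0,0,80],[0.99,1,0,0,0,0,80]]]'
python3 -m handwheel '[[[0,0.53,0.7,0,0,0,80],[0,0.53,0.7,0,0,0,80],[0,0.53,0.7,0,0,0,80]]]'
python3 - <<'E'
from h import *
c=cam('wrist');im=cams.grab_frame('wrist');cv2.imwrite('pics/w1.png',im);print(pose())
print(proj(c,[[.479,.342,.01]]))
E
```

```text
t: 0.48
eef_pos: [0.3224, 0.5421, 0.2267]
ee_rot: [3.141, 0.0, -0.0]
force: [-0.5, 0.3, -0.2]
width: 0.0639
gripper_force: 0.0
t: 0.72
eef_pos: [0.4004, 0.464, 0.2261]
ee_rot: [3.141, 0.0, 0.0]
force: [1.2, 0.3, 0.3]
width: 0.0598
gripper_force: 0.0
t: 0.98
eef_pos: [0.4801, 0.3835, 0.2263]
ee_rot: [3.141, 0.0, -0.001]
force: [0.4, 1.2, 0.3]
width: 0.0603
gripper_force: 0.0
t: 1.35
eef_pos: [0.4793, 0.342, 0.1703]
ee_rot: [3.141, 0.0, -0.001]
force: [-0.2, 0.0, 0.5]
width: 0.0603
gripper_force: 0.0
(array([0.4796915 , 0.34303273, 0.17119723]), array([[ 9.99999498e-01, -3.79307639e-04,  9.27123510e-04],
       [-3.79736170e-04, -9.99999821e-01,  4.62083144e-04],
       [ 9.26948072e-04, -4.62434974e-04, -9.99999463e-01]]))
[[276.37306139 191.29315045]]
```

View pics/w1.png

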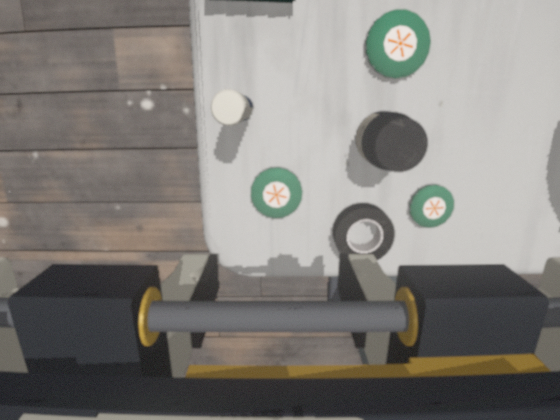

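The wrist view shows the mid-size blank at (276,192), with the 44 mm one at (432,205) and the 56 mm one at (398,44). I'll measure their centres and sizes.

```bash
cat >> h.py <<'E'
def greens(c,im,z,ymax=270):
    b=im.astype(int);g=((b[...,1]-b[...,2]>25)).astype(np.uint8);g[ymax:]=0
    for cc in cv2.findContours(g,0,1)[0]:
        if cv2.contourArea(cc)>400:
            P=ray(c,cc.reshape(-1,2),z)[:,:2].astype(np.float32);(x,y),r=cv2.minEnclosingCircle(P)
            e=cv2.fitEllipse(P);print('green',cv2.boundingRect(cc),'circ',round(x,4),round(y,4),'d',round(2*r,4),'ell',np.round(e[0],4),np.round(e[1],4))
E
python3 - <<'E'
from h import *
greens(cam('wrist'),cv2.imread('pics/w1.png'),.007)
E
```

```text
green (411, 185, 43, 42) circ 0.4642 0.1919 d 0.0431 ell [0.4641 0.1918] [0.0411 0.0415]
green (251, 168, 51, 50) circ 0.4772 0.3437 d 0.049 ell [0.4772 0.3435] [0.0469 0.0477]
green (366, 10, 64, 68) circ 0.6093 0.239 d 0.0556 ell [0.6094 0.2389] [0.0537 0.0544]
```

```bash
python3 -m handwheel '[[[-0.03,0,0.5,0,0,0,80],[-0.03,0,1,0,0,0,80]]]' | sed -n 2p
python3 -m handwheel '[[[0,0,0.6,0,0,0,80],[0,0,0.95,0,0,0,80],[0,0,0.95,0,0,0,80]]]' |sed -n 2p
python3 -c "
from h import *
print(np.mean([arm.get_state()['eef_pos'] for _ in range(20)],0))"
```

```text
eef_pos: [0.4775, 0.3446, 0.0915]
eef_pos: [0.4762, 0.3426, 0.0134]
[0.47624769 0.34264908 0.0133727 ]
```

```bash
python3 -m handwheel '[[[0,0,0.1,0,0,0,80],[0,0,0.1,0,0,0,80],[0,0,0.1,0,0,0,80]]]' 
python3 -m handwheel '[[[0,0,0,0,0,0,150],[0,0,0,0,0,0,150],[0,0,0,0,0,0,150],[0,0,0,0,0,0,150]]]' 20
python3 -m handwheel '[[[0,0,0,0,0,0,150],[0,0,-0.5,0,0,0,150],[0,0,-1,0,0,0,150]]]'
python3 -m handwheel '[[[0,0,-0.5,0,0,0,150],[0,0,-0.7,0,0,0,150],[0,0,-0.7,0,0,0,150]]]'
```

```text
t: 2.4
eef_pos: [0.4773, 0.3425, 0.0076]
ee_rot: [-3.14, -0.001, -0.001]
force: [-0.4, -0.5, -0.1]
width: 0.0603
gripper_force: 0.0
t: 2.9
eef_pos: [0.4778, 0.3425, 0.0083]
ee_rot: [-3.14, -0.002, -0.0]
force: [-0.7, -2.3, 11.3]
width: 0.0367
gripper_force: 14.6
t: 3.28
eef_pos: [0.4766, 0.3415, 0.0872]
ee_rot: [3.14, 0.001, -0.001]
force: [0.2, 1.3, -0.3]
width: 0.0366
gripper_force: 16.0
t: 3.65
eef_pos: [0.4771, 0.3423, 0.1434]
ee_rot: [-3.14, -0.001, -0.001]
force: [0.4, -0.2, -1.0]
width: 0.0364
gripper_force: 16.0
```

Width 36 mm is too narrow for a 50 mm blank, so the pads may have ridden up the dome. Checking.

```bash
python3 - <<'E'
from h import *
c=cam('wrist');im=cams.grab_frame('wrist');cv2.imwrite('pics/w2.png',im);greens(c,im,.007);greens(c,im,.14)
E
```

```text
green (235, 225, 88, 45) circ 0.4256 0.3406 d 0.0803 ell [0.4274 0.341 ] [0.047  0.0758]
green (422, 190, 47, 45) circ 0.4636 0.1908 d 0.0433 ell [0.4637 0.1908] [0.0412 0.042 ]
green (376, 0, 70, 73) circ 0.6088 0.238 d 0.0556 ell [0.6085 0.2378] [0.0534 0.0547]
green (235, 225, 88, 45) circ 0.4859 0.3406 d 0.0441 ell [0.4869 0.3408] [0.0258 0.0415]
green (422, 190, 47, 45) circ 0.5067 0.2585 d 0.0239 ell [0.5068 0.2585] [0.0226 0.023 ]
green (376, 0, 70, 73) circ 0.5863 0.2844 d 0.0306 ell [0.5862 0.2843] [0.0293 0.03  ]
```

View pics/w2.png

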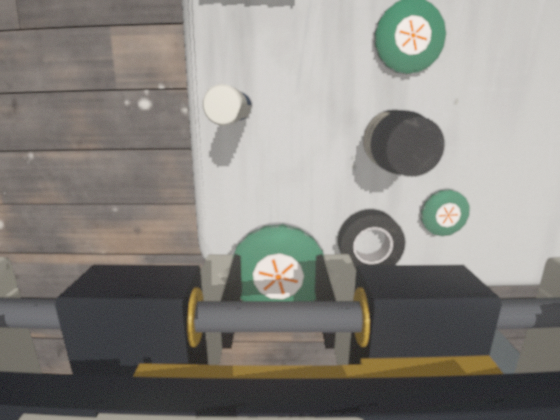

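```bash
python3 - <<'E'
from h import *
c=cam('wrist');p,R=pose();print(p)
print('tcp',proj(c,[p,p+[0,.018,0],p-[0,.018,0]]), 'grip',proj(c,[p+[0,0,.019]]))
for z in(.13,.145,.155):print(z,ray(c,[(278,277),(279,225),(235,275),(323,275)],z)-p)
im=cv2.imread('pics/w2.png')[210:350,180:380]
cv2.imwrite('pics/w2c.png',cv2.resize(im,None,fx=4,fy=4,interpolation=2))
E
```

```text
[0.47652363 0.34169831 0.14200668]
tcp [[275.2299315  270.89210072]
 [239.46234743 270.85878841]
 [311.00942676 270.84783151]] grip [[274.92391997 290.54993979]]
0.13 [[-0.00996661 -0.00139239 -0.01200668]
 [ 0.02017096 -0.00191879 -0.01200668]
 [-0.00877505  0.02199563 -0.01200668]
 [-0.0087956  -0.02587083 -0.01200668]]
0.145 [[-0.00182153 -0.00139174  0.00299332]
 [ 0.02565508 -0.00187165  0.00299332]
 [-0.00073517  0.01993128  0.00299332]
 [-0.00075391 -0.02370888  0.00299332]]
0.155 [[ 0.00360853 -0.0013913   0.01299332]
 [ 0.02931117 -0.00184023  0.01299332]
 [ 0.00462475  0.01855504  0.01299332]
 [ 0.00460722 -0.02226759  0.01299332]]
```

View pics/w2c.png

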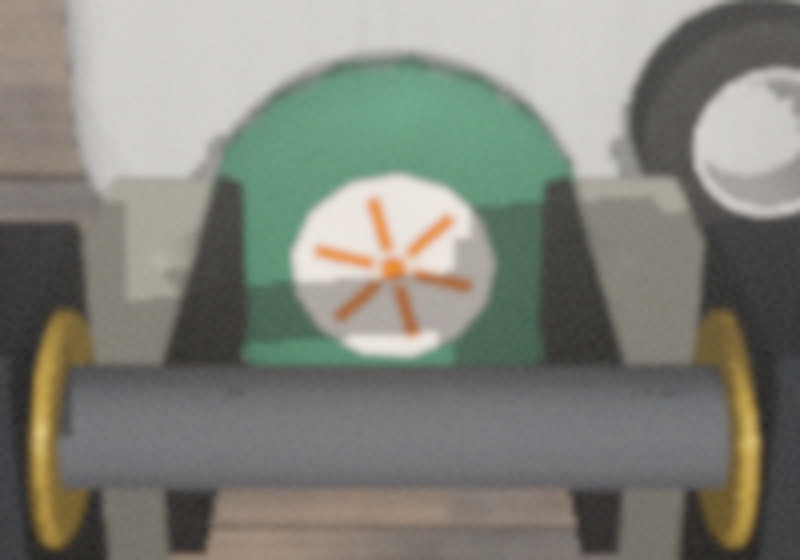

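The blank is held level and centred, but by the shoulder of its dome, so its underside is about 8 mm below the TCP. That clears the nest rim on placing, so I'll keep this grip and locate the press features from the top view.

```bash
python3 - <<'E'
from h import *
c=cam('top');f=lambda u,v:[170+u/3.3,140+v/3.3]
for n,u,v,z in(('hub',469,242,.05),('nest',489,309,.044),('ptr',484,363,.03),('postR',567,266,.066),('postL',402,317,.066),('tabL',357,245,.04),('tabR',581,245,.04),('b44',238,322,.008),('b50',88,313,.008)):print(n,ray(c,[f(u,v)],z)[0].round(4))
E
```

```text
hub [ 0.5361 -0.0389  0.05  ]
nest [ 0.4707 -0.0567  0.044 ]
ptr [ 0.4182 -0.0513  0.03  ]
postR [ 0.5098 -0.1308  0.066 ]
postL [0.465  0.0288 0.066 ]
tabL [0.5366 0.0701 0.04  ]
tabR [ 0.531  -0.1492  0.04  ]
b44 [0.4645 0.1911 0.008 ]
b50 [0.4773 0.3409 0.008 ]
```

```bash
python3 -m handwheel '[[[0,0.5,-0.4,0,0,0,150],[-0.08,1,-0.85,0,0,0,150]]]' |sed -n 2p
python3 -m handwheel '[[[0,0.6,0,0,0,0,150],[0,1,0,0,0,0,150]]]' |sed -n 2p
python3 -m handwheel '[[[0,0.6,0,0,0,0,150],[0,1,0,0,0,0,150]]]' |sed -n 2p
python3 -m handwheel '[[[0,0.6,0,0,0,0,150],[0,1,0,0,0,0,150]]]' |sed -n 2p
python3 -m handwheel '[[[0,0.3,0,0,0,0,150],[0,0.53,0,0,0,0,150],[0,0.53,0,0,0,0,150],[0,0.53,0,0,0,0,150]]]'
python3 - <<'E'
from h import *
p=pose()[0];c=cam('wrist');im=cams.grab_frame('wrist');cv2.imwrite('pics/w3.png',im);print(p)
E
```

```text
eef_pos: [0.4694, 0.2604, 0.2083]
eef_pos: [0.4693, 0.1799, 0.2091]
eef_pos: [0.4691, 0.0999, 0.2087]
eef_pos: [0.469, 0.0201, 0.2087]
t: 5.2
eef_pos: [0.4698, -0.0203, 0.2095]
ee_rot: [3.141, 0.002, -0.001]
force: [-0.1, 0.8, -0.8]
width: 0.0365
gripper_force: 16.0
[ 0.46976195 -0.02028768  0.20951989]
```

View pics/w3.png

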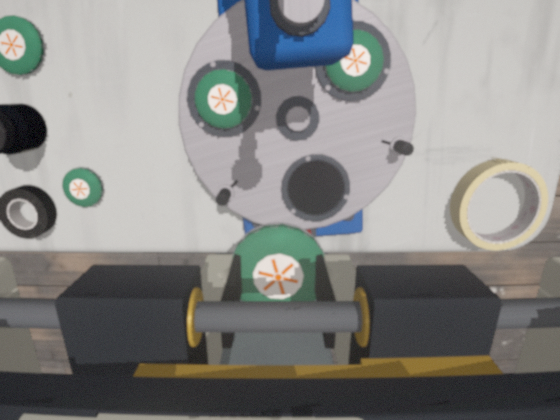

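The nest ring is centred near (317,187), the hub near (297,117), and the posts are at (403,148) and (224,197). The held blank's centre is at (278,277). Now fitting these.

```bash
cat >> h.py <<'E'
def nestfit(c,im,uv,z=.044,r=50):
    u,v=map(int,uv);g=cv2.GaussianBlur(cv2.cvtColor(im,cv2.COLOR_BGR2GRAY),(3,3),0);m=np.zeros_like(g);cv2.circle(m,(u,v),r,1,-1)
    for th in(60,80,100):
        b=((g<th)&(m>0)).astype(np.uint8);cs=cv2.findContours(b,0,1)[0]
        if not cs: continue
        cc=max(cs,key=cv2.contourArea);P=ray(c,cv2.convexHull(cc).reshape(-1,2),z)[:,:2].astype(np.float32)
        e=cv2.fitEllipse(P);print('nest',th,np.round(e[0],4),np.round(e[1],4))
E
python3 - <<'E'
from h import *
c=cam('wrist');im=cv2.imread('pics/w3.png');p=pose()[0];print(p)
nestfit(c,im,(316,187),r=44)
print('hub,postR,postL',ray(c,[(297,117)],.05).round(4),ray(c,[(404,147),(222,199)],.066).round(4))
print('held',(ray(c,[(278.2,277)],p[2]+.004)-p).round(4))
g=cv2.GaussianBlur(cv2.cvtColor(im,cv2.COLOR_BGR2GRAY),(3,3),0)
print(g[187,270:365:2]);print(g[145:232:2,317])
E
```

```text
[ 0.46989274 -0.02008973  0.20976692]
nest 80 [ 0.4714 -0.0572] [0.0525 0.0529]
nest 100 [ 0.471  -0.0574] [0.0567 0.0577]
hub,postR,postL [[ 0.5373 -0.0383  0.05  ]] [[ 0.5134 -0.1306  0.066 ]
 [ 0.4666  0.0287  0.066 ]]
held [[-0.0013 -0.0015  0.004 ]]
[181 180 180 179 177 157 115 103  95  78  69  67  67  69  67  67  67  66
  67  67  66  66  68  67  67  66  66  68  67  67  69  69  68  70  69  70
  72  86 103 115 159 181 181 182 182 182 183 183]
[184 184 184 181 163 124 106  91  72  67  67  68  67  68  69  67  67  67
  67  66  65  67  67  67  68  67  66  67  67  67  67  66  67  66  71  88
 100 103 132 170 170 138 108 107]
```

```bash
python3 -m handwheel '[[[0.03,0.445,0.4,0,0,0,150],[0.03,0.445,1,0,0,0,150],[0.03,0.445,1,0,0,0,150]]]' |sed -n 2p
python3 -m handwheel '[[[0,0,0.5,0,0,0,150],[0,0,0.85,0,0,0,150],[0,0,0.85,0,0,0,150],[0,0,0.85,0,0,0,150]]]'
python3 - <<'E'
from h import *
p=pose()[0];im=cams.grab_frame('wrist');cv2.imwrite('pics/w4.png',im);print(p)
E
```

```text
eef_pos: [0.47, -0.0563, 0.1278]
t: 6.12
eef_pos: [0.4741, -0.0554, 0.0644]
ee_rot: [-3.141, -0.002, 0.0]
force: [1.2, 0.7, -1.0]
width: 0.036
gripper_force: 16.0
[ 0.47407096 -0.05540481  0.06444277]
```

View pics/w4.png

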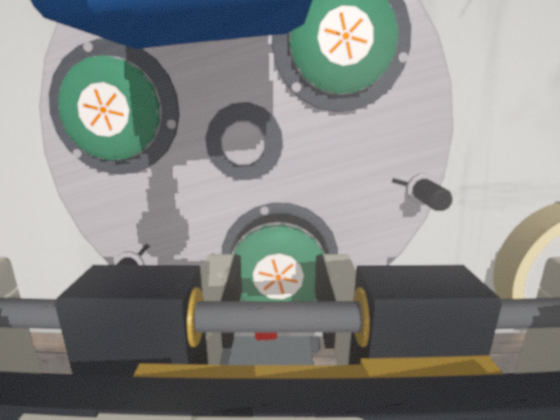

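```bash
python3 - <<'E'
from h import *
c=cam('wrist');p=pose()[0];im=cv2.imread('pics/w4.png')
g=cv2.GaussianBlur(cv2.cvtColor(im,cv2.COLOR_BGR2GRAY),(3,3),0)
print(g[196:232,280]);print(g[245,210:246]);print(g[245,318:350])
u=[(280,203.5),(225,245),(335,245),(240,225),(320,225)]
print((ray(c,u,.044)-p).round(4)); print('held',(ray(c,[(278.2,277)],p[2]+.004)-p).round(4))
E
```

```text
[194 193 192 191 188 179 160 138 125 123 121 119 117 114 112 109 102  91
  82  78  78  78  78  79  84  99 118 129 126 120 122 130 137 141 143 144]
[190 191 190 190 190 190 190 190 189 187 181 165 142 123 115 114 114 114
 114 114 111 107 103  99 100 108 116 120 122 125 128 131 132 133 134 135]
[139 136 123 104  88  81  83  88  94 101 107 111 112 113 113 114 115 121
 140 164 181 189 191 191 191 191 191 191 190 189 189 189]
[[ 0.0293 -0.0024 -0.0205]
 [ 0.0053  0.028  -0.0205]
 [ 0.0053 -0.033  -0.0205]
 [ 0.0171  0.0193 -0.0205]
 [ 0.0171 -0.0242 -0.0205]]
held [[-0.0013 -0.0015  0.004 ]]
```

```bash
python3 -m handwheel '[[[-0.03,0.008,0.05,0,0,0,150],[-0.03,0.008,0.1,0,0,0,150],[-0.03,0.008,0.13,0,0,0,150],[-0.03,0.008,0.13,0,0,0,150]]]' 
python3 -m handwheel '[[[0,0,0.02,0,0,0,150],[0,0,0.04,0,0,0,150],[0,0,0.06,0,0,0,150],[0,0,0.06,0,0,0,150]]]'
python3 - <<'E'
from h import *
p=pose()[0];im=cams.grab_frame('wrist');cv2.imwrite('pics/w5.png',im)
c=cam('wrist');g=cv2.GaussianBlur(cv2.cvtColor(im,cv2.COLOR_BGR2GRAY),(3,3),0)
print(g[196:232,280]);print(g[240,210:246]);print(g[240,318:350]);print(p)
E
```

```text
t: 6.68
eef_pos: [0.47, -0.0568, 0.052]
ee_rot: [3.141, 0.0, -0.001]
force: [0.2, -0.1, -0.1]
width: 0.0364
gripper_force: 16.0
t: 7.18
eef_pos: [0.4704, -0.0571, 0.0492]
ee_rot: [3.141, -0.001, 0.001]
force: [-9.0, -0.1, 24.9]
width: 0.0364
gripper_force: 25.1
[194 193 192 191 191 189 183 168 146 128 122 122 120 117 115 113 111 110
 104  93  83  76  76  77  80  92 111 125 125 119 120 128 136 140 142 144]
[191 191 191 192 192 191 186 174 155 133 119 115 116 116 116 115 114 113
 110 105  98  91  85  80  78  77  79  85  97 111 124 133 137 137 134 132]
[ 99  85  78  76  81  89  98 105 110 113 114 115 115 115 115 115 118 129
 150 171 183 187 188 189 189 188 188 189 189 189 189 189]
[ 0.47038966 -0.05705681  0.0491579 ]
```

```bash
python3 - <<'E'
from h import *
c=cam('wrist');p=pose()[0]
a=(ray(c,[(280,204),(218.3,240),(336,240)],.044)-p);print(a.round(4))
A=np.c_[2*a[:,:2],np.ones(3)];s=np.linalg.solve(A,(a[:,:2]**2).sum(1));print(s[:2].round(4),np.sqrt(s[2]+(s[:2]**2).sum()))
im=cv2.imread('pics/w5.png')[180:330,180:380]
cv2.imwrite('pics/w5c.png',cv2.resize(im,None,fx=4,fy=4,interpolation=2))
E
```

```text
[[ 0.0336 -0.0023 -0.0052]
 [ 0.0146  0.0287 -0.0052]
 [ 0.0146 -0.0306 -0.0052]]
[ 0.0009 -0.001 ] 0.03271651673632087
```

View pics/w5c.png

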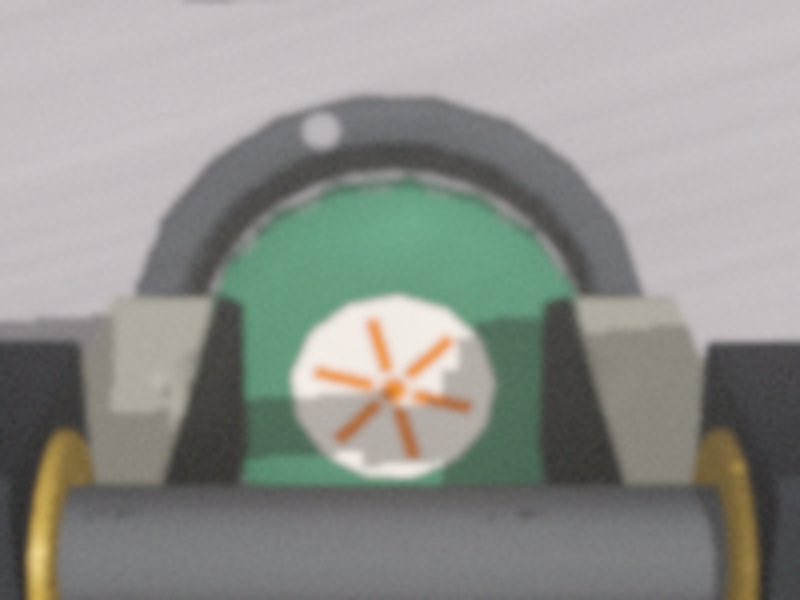

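```bash
python3 -m handwheel '[[[0,0,-0.06,0,0,0,150],[0.025,-0.005,-0.06,0,0,0,150],[0.025,-0.005,-0.06,0,0,0,150],[0.025,-0.005,-0.03,0,0,0,150],[0.025,-0.005,-0.01,0,0,0,150]]]' 
python3 -m handwheel '[[[0,0,0,0,0,0,150],[0,0,0.01,0,0,0,150],[0,0,0.01,0,0,0,150],[0,0,0.01,0,0,0,150]]]'
python3 - <<'E'
from h import *
p=pose()[0];im=cams.grab_frame('wrist');cv2.imwrite('pics/w6.png',im)
g=cv2.GaussianBlur(cv2.cvtColor(im,cv2.COLOR_BGR2GRAY),(3,3),0)
print(g[196:232,280]);print(g[240,210:246]);print(g[240,318:350]);print(p)
E
```

```text
t: 7.85
eef_pos: [0.4723, -0.0566, 0.0491]
ee_rot: [3.141, 0.0, 0.0]
force: [-10.6, 0.3, 32.1]
width: 0.0364
gripper_force: 28.0
t: 8.35
eef_pos: [0.4723, -0.0567, 0.0491]
ee_rot: [3.141, -0.0, 0.001]
force: [-9.5, 0.7, 27.3]
width: 0.0362
gripper_force: 26.3
[194 194 195 195 194 193 192 191 190 187 178 157 134 123 122 121 119 116
 113 112 111 107  99  90  84  92 112 127 127 121 120 128 136 140 143 144]
[192 192 192 192 192 192 191 190 188 181 165 142 122 114 112 114 115 115
 115 114 114 114 112 107 101  93  88  88  98 113 125 132 136 136 134 132]
[100  88  83  85  91  98 105 110 113 114 114 115 116 116 115 115 118 128
 148 168 181 185 186 187 187 187 187 187 187 187 188 188]
[ 0.47226896 -0.05666219  0.04912111]
```

```bash
python3 -m handwheel '[[[0,0,-0.01,0,0,0,150],[0,0,-0.015,0,0,0,120],[0,0,-0.015,0,0,0,90],[0,0,-0.015,0,0,0,80],[0,0,-0.015,0,0,0,80]]]' 
python3 -m handwheel '[[[0,0,-0.3,0,0,0,80],[0,0,-0.8,0,0,0,80],[0,0,-1,0,0,0,80]]]'|sed -n 2p
python3 -m handwheel '[[[0,0,-0.5,0,0,0,80],[0,0,-0.8,0,0,0,80],[0,0,-0.8,0,0,0,80]]]'|sed -n 2p
python3 - <<'E'
from h import *
p=pose()[0];c=cam('wrist');im=cams.grab_frame('wrist');cv2.imwrite('pics/w7.png',im);print(p)
greens(c,im,.047)
q=proj(c,[[.4712,-.0573,.045]])[0];print(q);u,v=map(int,q)
cv2.imwrite('pics/w7c.png',cv2.resize(im[v-60:v+60,u-80:u+80],None,fx=5,fy=5,interpolation=2))
E
```

```text
t: 9.02
eef_pos: [0.4718, -0.0564, 0.0482]
ee_rot: [3.141, 0.001, -0.001]
force: [0.1, 0.4, -0.3]
width: 0.06
gripper_force: 0.0
eef_pos: [0.473, -0.0562, 0.1304]
eef_pos: [0.4731, -0.0561, 0.1942]
[ 0.4731397  -0.05610438  0.19418577]
green (284, 219, 47, 25) circ 0.4384 -0.0838 d 0.0481 ell [ 0.4353 -0.0903] [0.0174 0.0492]
green (23, 175, 40, 40) circ 0.4743 0.1618 d 0.0389 ell [0.474  0.1616] [0.0365 0.0375]
green (252, 171, 55, 53) circ 0.4709 -0.0579 d 0.0503 ell [ 0.4709 -0.058 ] [0.0486 0.0489]
green (149, 74, 59, 62) circ 0.552 0.0273 d 0.0505 ell [0.5521 0.0276] [0.0487 0.0491]
green (176, 0, 169, 95) circ 0.6028 -0.0424 d 0.1444 ell [ 0.5999 -0.0416] [0.0611 0.1393]
[277.85691706 196.66545873]
```

View pics/w7c.png

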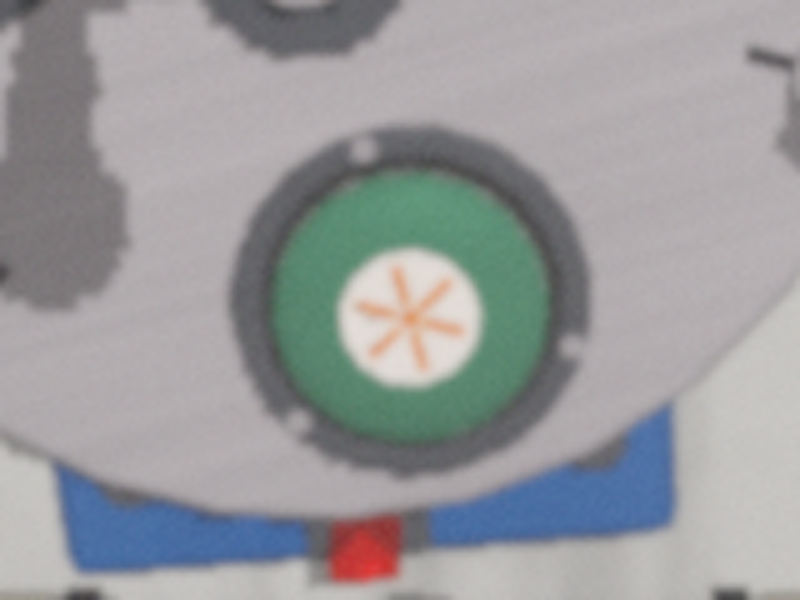

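The blank sits concentrically in the nest: blank (0.471,-0.058), ring (0.471,-0.057), uniform rim gap. The red pointer is at full-frame (270,246). Next come the press axis and yaw.

```bash
cat >> h.py <<'E'
def red(c,im,z):
    b=im.astype(int);m=((b[...,2]-b[...,1]>70)&(b[...,2]-b[...,0]>70)&(b[...,1]<80)).astype(np.uint8)
    n,l,s,ce=cv2.connectedComponentsWithStats(m)
    for i in range(1,n):
        if s[i,4]>25: print('red',s[i],ce[i].round(1),ray(c,[ce[i]],z).round(4))
E
python3 - <<'E'
from h import *
im=cv2.imread('pics/w7.png');c=cam('wrist')
red(c,im,.03);red(c,im,.016)
a=ray(c,[(213,250),(332,241)],.016);d=a[0]-a[1];print('front edge yaw',np.degrees(np.arctan2(-d[0],d[1])),a.round(4))
# blue base/head pixels in top view -> yaw by symmetry; rows
t=cv2.imread('pics/top0.png').astype(int);ct=cam('top');m=(t[...,0]-t[...,2]>50).astype(np.uint8)
ys,xs=np.nonzero(m);k=ys<270;print(xs.min(),xs.max(),ys.min(),ys.max())
for y in range(152,200,4):
    r=np.nonzero(m[y,270:350])[0]+270
    if len(r):print(y,r.min(),r.max(),ray(ct,[((r.min()+r.max())/2,y)],.152 if y>182 else .016).round(4))
red(ct,t,.03)
b=im.astype(int);m=(b[...,0]-b[...,2]>50)
for y in (4,20,40,60):
    r=np.nonzero(m[y])[0]
    if len(r):print('w',y,r.min(),r.max())
# turntable rim centre via axis candidates
print('hub',ray(c,[(int(277)-80+300/5,136-0)],.05))
E
```

```text
red [263 240  14  12 129] [269.5 245.4] [[ 0.4159 -0.0491  0.03  ]]
red [263 240  14  12 129] [269.5 245.4] [[ 0.4099 -0.0487  0.016 ]]
front edge yaw 4.708774828136064 [[ 0.4046  0.0105  0.016 ]
 [ 0.4148 -0.1135  0.016 ]]
202 333 106 253
152 301 317 [[ 0.7431 -0.0378  0.016 ]]
156 299 322 [[ 0.7295 -0.0424  0.016 ]]
160 287 323 [[ 0.7165 -0.0237  0.016 ]]
164 287 323 [[ 0.7031 -0.0233  0.016 ]]
168 288 324 [[ 0.6895 -0.0262  0.016 ]]
172 301 324 [[ 0.6755 -0.0473  0.016 ]]
176 289 325 [[ 0.6626 -0.0287  0.016 ]]
180 289 325 [[ 0.6493 -0.0283  0.016 ]]
184 302 305 [[ 0.6183 -0.0079  0.152 ]]
188 303 305 [[ 0.6063 -0.009   0.152 ]]
192 303 322 [[ 0.5936 -0.0339  0.152 ]]
196 308 320 [[ 0.5816 -0.038   0.152 ]]
w 4 176 289
w 20 180 290
w 40 183 293
w 60 187 287
hub [[ 0.52510313 -0.03969989  0.05      ]]
```

Axis is about (0.537,-0.0385) in the camera frame, or (0.538,-0.037) in the tool frame, which differs by about 1.5 mm. Press yaw is about 5°. The nest is at 196° and must reach about 365°, so the turn is +169° anticlockwise. I'll grip post_2 tangentially and walk it round about 100°, then do the rest with post_1.

```bash
python3 -m handwheel '[[[-0.02,-0.35,0,0,0,0.35,80],[-0.04,-0.7,0,0,0,0.7,80],[-0.06,-1,0,0,0,1,80],[-0.06,-1,0,0,0,1,80]]]' |sed -n 2,3p
python3 -m handwheel '[[[0,0,0,0,0,0.3,80],[0,0,0,0,0,0.52,80],[0,0,0,0,0,0.52,80]]]'|sed -n 2,3p
python3 - <<'E'
from h import *
ps=[]
p,R=pose();c=cam('wrist');im=cams.grab_frame('wrist');cv2.imwrite('pics/w8.png',im)
print(p,rel([.4675,.0303,.056]))
# dark post blob near expected camera location (camera frame bias included)
q=proj(c,[[.466,.0288,.066],[.466,.0288,.04]]);print(q)
g=cv2.cvtColor(im,cv2.COLOR_BGR2GRAY);m=np.zeros_like(g);cv2.circle(m,tuple(map(int,q[0])),30,1,-1)
n,l,s,ce=cv2.connectedComponentsWithStats(((g<45)&(m>0)).astype(np.uint8));print(s[1:],ce[1:].round(1))
E
```

```text
eef_pos: [0.4667, 0.0246, 0.1913]
ee_rot: [3.14, 0.002, -0.5]
eef_pos: [0.4669, 0.0231, 0.1917]
ee_rot: [3.14, 0.001, -0.759]
[0.46692384 0.02306532 0.19170264] [-0.056 -0.071  1.698]
[[272.39419028 207.34215085]
 [272.77787008 198.98826772]]
[] []
```

```bash
python3 - <<'E'
from h import *
im=cv2.imread('pics/w8.png');g=cv2.cvtColor(im,cv2.COLOR_BGR2GRAY);c=cam('wrist')
m=np.zeros_like(g);cv2.circle(m,(272,204),32,1,-1);print(g[m>0].min())
for th in(60,75,90):
    n,l,s,ce=cv2.connectedComponentsWithStats(((g<th)&(m>0)).astype(np.uint8))
    for i in range(1,n):
        if s[i,4]>15: print(th,s[i],ce[i].round(1),ray(c,[ce[i]],.055).round(4))
E
```

```text
69
75 [270 197   9   7  31] [274.3 199.5] [[0.4678 0.0252 0.055 ]]
90 [268 196  12  17 159] [273.7 204.4] [[0.4649 0.0286 0.055 ]]
```

```bash
python3 -m handwheel '[[[-0.055,-0.07,0.4,0,0,0,80],[-0.055,-0.07,0.8,0,0,0,80],[-0.055,-0.07,1,0,0,0,80]]]' |sed -n 2p
python3 -m handwheel '[[[0,0,0.5,0,0,0,80],[0,0,0.7,0,0,0,80],[0,0,0.7,0,0,0,80]]]'
python3 -m handwheel '[[[0,0,0,0,0,0,170],[0,0,0,0,0,0,225],[0,0,0,0,0,0,225],[0,0,0,0,0,0,225],[0,0,0,0,0,0,225]]]' 8
```

```text
eef_pos: [0.467, 0.0301, 0.1107]
t: 11.5
eef_pos: [0.467, 0.0301, 0.0553]
ee_rot: [3.138, 0.001, -0.758]
force: [-0.3, -0.4, 0.3]
width: 0.0604
gripper_force: 0.0
t: 12.12
eef_pos: [0.468, 0.0307, 0.0567]
ee_rot: [3.142, 0.0, -0.761]
force: [-1.3, -1.8, 1.3]
width: 0.0158
gripper_force: 0.3
```

```bash
python3 -m handwheel '[[[0,0,0,0,0,0,225],[0.007,0.133,0,0,0,-0.218,225],[0.029,0.265,0,0,0,-0.436,225],[0.065,0.394,0,0,0,-0.654,225],[0.115,0.518,0,0,0,-0.873,225]]]'
python3 - <<'E'
from h import *
p,R=pose();v=p[:2]-[.538,-.037];print(np.hypot(*v),np.degrees(np.arctan2(v[1],v[0])))
E
```

```text
t: 12.75
eef_pos: [0.4449, -0.0058, 0.0565]
ee_rot: [3.141, 0.002, -0.321]
force: [-4.1, 2.5, 5.7]
width: 0.0117
gripper_force: 8.0
0.09822045268678237 161.45062786694277
```

```bash
for i in 1; do python3 -m handwheel '[[[0.007,0.133,0,0,0,-0.218,225],[0.029,0.265,0,0,0,-0.436,225],[0.065,0.394,0,0,0,-0.654,225],[0.115,0.518,0,0,0,-0.873,225]]]'; done
python3 -m handwheel '[[[0.007,0.133,0,0,0,-0.218,225],[0.029,0.265,0,0,0,-0.436,225],[0.065,0.394,0,0,0,-0.654,225],[0.115,0.518,0,0,0,-0.873,225]]]'
python3 -m handwheel '[[[0.007,0.133,0,0,0,-0.218,225],[0.029,0.265,0,0,0,-0.436,225],[0.065,0.394,0,0,0,-0.654,225],[0.115,0.518,0,0,0,-0.873,225],[0.115,0.518,0,0,0,-0.873,225]]]'
python3 - <<'E'
from h import *
p,R=pose();v=p[:2]-[.538,-.037];print(np.hypot(*v),np.degrees(np.arctan2(v[1],v[0])),arm.get_state()['q'].round(2))
E
```

```text
t: 13.25
eef_pos: [0.44, -0.0484, 0.0565]
ee_rot: [3.141, 0.003, 0.116]
force: [-4.8, 0.1, 5.2]
width: 0.0113
gripper_force: 8.0
t: 13.75
eef_pos: [0.4538, -0.0888, 0.0565]
ee_rot: [-3.141, 0.003, 0.552]
force: [-4.1, -0.5, 6.4]
width: 0.0115
gripper_force: 8.0
t: 14.38
eef_pos: [0.4847, -0.1195, 0.0565]
ee_rot: [-3.141, 0.002, 0.986]
force: [-2.1, -3.7, 3.5]
width: 0.0114
gripper_force: 8.0
0.0981829234740486 -122.8656036306892 [ 0.15  0.26 -0.59  0.   -0.73  2.4 ]
```

```bash
python3 -m handwheel '[[[0,0,0,0,0,0,150],[0,0,0,0,0,0,80],[0,0,0,0,0,0,80],[0,0,-0.3,0,0,0,80],[0,0,-0.5,0,0,0,80]]]' 
python3 -m handwheel '[[[0.017,-0.203,0,0,0,0.333,80],[0.067,-0.401,0,0,0,0.667,80],[0.15,-0.587,0,0,0,1,80]]]' |sed -n 2,3p
python3 -m handwheel '[[[0.017,-0.203,0,0,0,0.333,80],[0.067,-0.401,0,0,0,0.667,80],[0.15,-0.587,0,0,0,1,80]]]' |sed -n 2,3p
python3 -m handwheel '[[[0.017,-0.203,0,0,0,0.333,80],[0.067,-0.401,0,0,0,0.667,80],[0.15,-0.587,0,0,0,1,80]]]' |sed -n 2,3p
python3 -m handwheel '[[[0.017,-0.203,0,0,0,0.333,80],[0.067,-0.401,0,0,0,0.667,80],[0.15,-0.587,0,0,0,1,80]]]' |sed -n 2,3p
python3 -m handwheel '[[[0.005,-0.115,0,0,0,0.189,80],[0.005,-0.115,0,0,0,0.189,80],[0.005,-0.115,0,0,0,0.189,80]]]' |sed -n 2,4p
python3 - <<'E'
from h import *
p,R=pose();v=p[:2]-[.538,-.037];print(np.hypot(*v),np.degrees(np.arctan2(v[1],v[0])))
c=cam('wrist');im=cams.grab_frame('wrist');cv2.imwrite('pics/w9.png',im)
q=proj(c,[[.492,.0487,.066]])[0];print(q)
g=cv2.cvtColor(im,cv2.COLOR_BGR2GRAY);m=np.zeros_like(g);cv2.circle(m,tuple(map(int,q)),40,1,-1);m[245:]=0
for th in(75,90):
    n,l,s,ce=cv2.connectedComponentsWithStats(((g<th)&(m>0)).astype(np.uint8))
    for i in range(1,n):
        if s[i,4]>15: print(th,s[i],ce[i].round(1),ray(c,[ce[i]],.055).round(4))
E
```

```text
t: 15.0
eef_pos: [0.4852, -0.1182, 0.0973]
ee_rot: [3.141, -0.0, 0.985]
force: [0.2, 0.3, -0.2]
width: 0.0558
gripper_force: 0.0
eef_pos: [0.452, -0.082, 0.0967]
ee_rot: [-3.142, -0.0, 0.479]
eef_pos: [0.4409, -0.0347, 0.0967]
ee_rot: [-3.141, -0.0, -0.02]
eef_pos: [0.4539, 0.0122, 0.0967]
ee_rot: [-3.141, -0.0, -0.52]
eef_pos: [0.4877, 0.0471, 0.0967]
ee_rot: [-3.141, 0.0, -1.02]
eef_pos: [0.4949, 0.0508, 0.0965]
ee_rot: [3.141, 0.0, -1.107]
force: [-0.6, -0.6, 0.2]
0.09775959381520953 116.14041264961064
[282.90124333 247.46993791]
75 [279 227  17  18 162] [287.7 234.4] [[0.491  0.0439 0.055 ]]
90 [278 226  19  19 287] [286.7 236.1] [[0.491  0.0451 0.055 ]]
```

```bash
python3 -m handwheel '[[[0,0,0.3,0,0,0,80],[0,0,0.5,0,0,0,80],[0,0,0.5,0,0,0,150],[0,0,0.5,0,0,0,225],[0,0,0.5,0,0,0,225]]]' |sed -n 2,5p
python3 -m handwheel '[[[0,0,0,0,0,0,225],[0,0,0,0,0,0,225],[0,0,0,0,0,0,225]]]'
python3 -m handwheel '[[[0.007,0.133,0,0,0,-0.218,225],[0.029,0.265,0,0,0,-0.436,225],[0.065,0.394,0,0,0,-0.654,225],[0.115,0.518,0,0,0,-0.873,225]]]'
python3 -m handwheel '[[[0.007,0.133,0,0,0,-0.218,225],[0.029,0.265,0,0,0,-0.436,225],[0.065,0.394,0,0,0,-0.654,225],[0.115,0.518,0,0,0,-0.873,225],[0.115,0.518,0,0,0,-0.873,225]]]'
python3 - <<'E'
from h import *
p,R=pose();v=p[:2]-[.538,-.037];print(np.hypot(*v),np.degrees(np.arctan2(v[1],v[0])))
c=cam('wrist');im=cams.grab_frame('wrist');cv2.imwrite('pics/w10.png',im);greens(c,im,.05,250)
E
```

```text
eef_pos: [0.4959, 0.0511, 0.0574]
ee_rot: [-3.14, -0.0, -1.109]
force: [-0.1, 0.5, 0.7]
width: 0.0357
t: 17.92
eef_pos: [0.4954, 0.0509, 0.0567]
ee_rot: [-3.141, 0.0, -1.109]
force: [-1.5, -0.6, 0.6]
width: 0.0112
gripper_force: 8.1
t: 18.42
eef_pos: [0.4614, 0.0248, 0.0566]
ee_rot: [-3.141, 0.001, -0.669]
force: [-6.9, 6.4, 6.6]
width: 0.0113
gripper_force: 8.0
t: 19.05
eef_pos: [0.4415, -0.015, 0.0564]
ee_rot: [3.14, 0.003, -0.236]
force: [-8.0, 1.6, 8.9]
width: 0.0116
gripper_force: 8.0
0.098958642825736 167.14490333258482
green (382, 215, 54, 35) circ 0.442 -0.0847 d 0.0298 ell [ 0.4401 -0.0887] [0.0137 0.0296]
green (350, 88, 105, 106) circ 0.4893 -0.0879 d 0.0499 ell [ 0.4894 -0.0879] [0.0485 0.0488]
green (102, 87, 104, 107) circ 0.5169 0.0256 d 0.0499 ell [0.517  0.0257] [0.0483 0.0489]
```

```bash
python3 -m handwheel '[[[0.007,0.128,0,0,0,-0.209,225],[0.027,0.255,0,0,0,-0.419,225],[0.06,0.379,0,0,0,-0.628,225],[0.06,0.379,0,0,0,-0.628,225],[0.06,0.379,0,0,0,-0.628,225]]]'
python3 -m handwheel '[[[0,0,0,0,0,0,150],[0,0,0,0,0,0,80],[0,0,0,0,0,0,80],[0,0,-0.5,0,0,0,80],[0,0,-1,0,0,0,80]]]' |sed -n 2,3p
python3 -m handwheel '[[[0,0,-0.5,0,0,0,80],[0,0,-0.5,0,0,0,80],[0,0,-0.5,0,0,0,80]]]' |sed -n 2,3p
python3 - <<'E'
from h import *
c=cam('wrist');im=cams.grab_frame('wrist');cv2.imwrite('pics/w11.png',im);greens(c,im,.05,255);red(c,im,.03);print(pose()[0])
t=cams.grab_frame('top');cv2.imwrite('pics/top1.png',t);s=cams.grab_frame('scene');cv2.imwrite('pics/scene1.png',s)
red(cam('scene'),s,.03)
E
```

```text
t: 19.73
eef_pos: [0.4393, -0.0455, 0.0563]
ee_rot: [3.141, 0.004, 0.077]
force: [-7.1, -1.0, 8.1]
width: 0.0116
gripper_force: 8.0
eef_pos: [0.4411, -0.0446, 0.1373]
ee_rot: [3.141, 0.001, 0.078]
eef_pos: [0.4411, -0.0445, 0.1762]
ee_rot: [-3.141, -0.0, 0.078]
green (214, 200, 50, 23) circ 0.4303 -0.0134 d 0.0445 ell [ 0.4263 -0.0073] [0.0159 0.0474]
green (294, 197, 52, 25) circ 0.4372 -0.0815 d 0.0477 ell [ 0.4339 -0.087 ] [0.0184 0.0486]
green (13, 126, 44, 45) circ 0.4714 0.1602 d 0.0385 ell [0.4711 0.1601] [0.0363 0.0372]
green (322, 96, 62, 63) circ 0.5069 -0.1002 d 0.0496 ell [ 0.5068 -0.1002] [0.048  0.0484]
green (175, 95, 62, 64) circ 0.4977 0.0166 d 0.0499 ell [0.4978 0.017 ] [0.0475 0.0487]
red [272 215  16  12 130] [279.9 221. ] [[ 0.4164 -0.0496  0.03  ]]
[ 0.44077592 -0.04459637  0.17573738]
red [279 306   6  12  62] [281.6 311.5] [[ 0.4216 -0.0445  0.03  ]]
```

```bash
python3 - <<'E'
from h import *
c=cam('wrist');im=cv2.imread('pics/w11.png');b=im.astype(int);m=(b[...,0]-b[...,2]>50)
# base below turntable: print cols of blue for rows, both regions
for y in list(range(0,70,6)):
    r=np.nonzero(m[y])[0]
    if len(r):print(y,r.min(),r.max(),len(r), ray(c,[(r.min(),y),(r.max(),y)],.152)[:,:2].round(4).tolist())
for x in range(200,370,8):
    r=np.nonzero(m[190:250,x])[0]+190
    if len(r):print('x',x,r.min(),r.max(),ray(c,[(x,r.max()+.5)],.016)[0,:2].round(4))
E
```

```text
0 229 327 94 [[0.566, -0.0133], [0.5696, -0.0589]]
6 233 322 86 [[0.5635, -0.0153], [0.5668, -0.0568]]
x 216 199 221 [0.4057 0.0111]
x 224 207 222 [0.4053 0.0033]
x 232 209 222 [ 0.4059 -0.0044]
x 240 209 222 [ 0.4065 -0.0121]
x 248 212 222 [ 0.4071 -0.0198]
x 256 213 222 [ 0.4077 -0.0275]
x 264 215 221 [ 0.4093 -0.0351]
x 296 213 222 [ 0.4107 -0.066 ]
x 304 212 222 [ 0.4113 -0.0737]
x 312 210 222 [ 0.4119 -0.0814]
x 320 207 222 [ 0.4125 -0.0891]
x 328 209 222 [ 0.4131 -0.0968]
x 336 205 222 [ 0.4137 -0.1045]
x 344 196 219 [ 0.4174 -0.1118]
```

The nest now stands at about 4.5–5°, in line with the pointer and base edge to within about 0.5°. Next, the handle: check the ball's location in the top view while raising the tool.

```bash
python3 -m handwheel '[[[0,0,-0.5,0,0,0,80],[0,0,-1,0,0,0,80],[0,0,-1,0,0,0,80]]]' |sed -n 2,3p
python3 - <<'E'
from h import *
print(ray(cam('top'),[(170+483/3.3,140+150/3.3)],.279))
c=cam('scene');print(proj(c,[[.598,-.032,.279]]))
im=cv2.imread('pics/scene1.png');g=cv2.cvtColor(im,cv2.COLOR_BGR2GRAY);x,y=map(int,proj(c,[[.598,-.032,.279]])[0])
m=np.zeros_like(g);cv2.circle(m,(x,y),14,1,-1)
n,l,s,ce=cv2.connectedComponentsWithStats(((g<60)&(m>0)).astype(np.uint8));print(s[1:],ce[1:])
E
```

```text
eef_pos: [0.4429, -0.0443, 0.2587]
ee_rot: [-3.141, -0.004, 0.078]
[[ 0.5968135  -0.03419709  0.279     ]]
[[322.38756736 176.96481063]]
[[316 170  13  16 147]] [[322.29251701 177.14285714]]
```

```bash
python3 -m handwheel '[[[0.5,0,-0.03,0,0,0,80],[1,0,-0.03,0,0,0,80]]]' |sed -n 2,4p
python3 -m handwheel '[[[0.4,0,0,0,0,0,80],[0.8,0,0,0,0,0,80],[0.95,0,0,0,0,0,80],[0.95,0,0,0,0,0,80]]]'
python3 -m handwheel '[[[0,0,0,0,0,0,150],[0,0,0,0,0,0,190],[0,0,0,0,0,0,190],[0,0,0,0,0,0,190],[0,0,0,0,0,0,190]]]' 40
```

```text
eef_pos: [0.5217, -0.0383, 0.258]
ee_rot: [-3.142, 0.001, 0.078]
force: [0.5, 0.4, 0.3]
t: 22.0
eef_pos: [0.5966, -0.0324, 0.2572]
ee_rot: [3.141, 0.003, 0.077]
force: [-0.0, 0.1, 0.3]
width: 0.0601
gripper_force: 0.0
t: 22.62
eef_pos: [0.5966, -0.0329, 0.2594]
ee_rot: [3.141, 0.0, 0.078]
force: [-1.8, -2.9, 3.1]
width: 0.0283
gripper_force: 40.0
```

```bash
python3 -m handwheel '[[[-0.129,0,0.119,0,0,0,190],[-0.244,0,0.25,0,0,0,190],[-0.346,0,0.391,0,0,0,190],[-0.434,0,0.544,0,0,0,190],[-0.505,0,0.703,0,0,0,190]]]'
python3 -m handwheel '[[[-0.055,0,0.166,0,0,0,190],[-0.094,0,0.336,0,0,0,190],[-0.113,0,0.476,0,0,0,190],[-0.115,0,0.5,0,0,0,190],[-0.115,0,0.5,0,0,0,190]]]'
```

```text
t: 23.25
eef_pos: [0.5569, -0.0362, 0.2039]
ee_rot: [3.141, -0.002, 0.078]
force: [-2.0, -3.7, 7.0]
width: 0.0282
gripper_force: 40.0
t: 23.88
eef_pos: [0.5476, -0.037, 0.1652]
ee_rot: [3.14, -0.002, 0.078]
force: [-9.1, -2.0, 20.4]
width: 0.0282
gripper_force: 40.0
```

```bash
python3 -m handwheel '[[[0,0,0.025,0,0,0,190],[0,0,0.03,0,0,0,190],[0,0,0.03,0,0,0,190],[0,0,0.03,0,0,0,190]]]'
python3 -m handwheel '[[[0,0,0,0,0,0,190],[0.002,0,-0.05,0,0,0,190],[0.021,0,-0.19,0,0,0,190],[0.06,0,-0.36,0,0,0,190],[0.115,0,-0.53,0,0,0,190]]]'
python3 -m handwheel '[[[0.071,0,-0.159,0,0,0,190],[0.159,0,-0.312,0,0,0,190],[0.261,0,-0.453,0,0,0,190],[0.376,0,-0.584,0,0,0,190],[0.505,0,-0.703,0,0,0,190]]]'
```

```text
t: 24.38
eef_pos: [0.5476, -0.037, 0.164]
ee_rot: [3.14, -0.002, 0.079]
force: [-11.9, -0.6, 27.8]
width: 0.0283
gripper_force: 40.0
t: 25.0
eef_pos: [0.5572, -0.0361, 0.2035]
ee_rot: [3.141, -0.001, 0.078]
force: [5.7, -5.3, -0.8]
width: 0.0281
gripper_force: 40.0
t: 25.62
eef_pos: [0.5969, -0.0328, 0.2583]
ee_rot: [3.141, 0.002, 0.077]
force: [-5.0, -7.5, -26.8]
width: 0.0282
gripper_force: 40.0
```

```bash
python3 -m handwheel '[[[0,0,0.02,0,0,0,150],[0,0,0.02,0,0,0,80],[0,0,0.02,0,0,0,80],[0,0,0.02,0,0,0,80],[0,0,0.02,0,0,0,80]]]'
python3 -m handwheel '[[[-0.3,0,0,0,0,0,80],[-0.7,0,0,0,0,0,80],[-1,0,0,0,0,0,80]]]'|sed -n 2,4p
python3 -m handwheel '[[[-0.5,0,0,0,0,0,80],[-1,0,0,0,0,0,80],[-1,0,0,0,0,0,80]]]'|sed -n 2,4p
python3 - <<'E'
from h import *
c=cam('wrist');im=cams.grab_frame('wrist');cv2.imwrite('pics/w12.png',im);greens(c,im,.05,255);red(c,im,.03)
s=cams.grab_frame('scene');a=cv2.imread('pics/scene1.png');d=cv2.absdiff(s,a).max(2)
x,y=322,177
g=cv2.cvtColor(s,cv2.COLOR_BGR2GRAY);m=np.zeros_like(g);cv2.circle(m,(x,y),14,1,-1)
n,l,st,ce=cv2.connectedComponentsWithStats(((g<60)&(m>0)).astype(np.uint8));print('knob',ce[1:])
print('diff tray region',(d[240:320,160:360]>40).sum(),(d[225:285,160:255]>40).sum())
E
```

```text
t: 26.25
eef_pos: [0.5969, -0.0323, 0.2575]
ee_rot: [-3.141, -0.0, 0.078]
force: [0.5, -0.3, -1.0]
width: 0.0597
gripper_force: 0.0
eef_pos: [0.5161, -0.0388, 0.2574]
ee_rot: [-3.141, -0.0, 0.078]
force: [-0.6, 0.5, 0.6]
eef_pos: [0.4354, -0.0451, 0.2581]
ee_rot: [-3.141, -0.002, 0.078]
force: [1.1, -0.1, -0.1]
green (291, 172, 42, 23) circ 0.4356 -0.0823 d 0.0494 ell [ 0.4317 -0.0876] [0.0206 0.0488]
green (62, 116, 36, 37) circ 0.4691 0.1661 d 0.0389 ell [0.4688 0.166 ] [0.0371 0.0379]
green (313, 91, 48, 50) circ 0.5067 -0.1003 d 0.0494 ell [ 0.5068 -0.1003] [0.0481 0.0481]
green (197, 91, 49, 50) circ 0.4977 0.0167 d 0.0497 ell [0.4977 0.0172] [0.0474 0.0485]
green (236, 0, 86, 27) circ 0.6069 -0.0334 d 0.0806 ell [ 0.6001 -0.0307] [0.0206 0.092 ]
green (7, 0, 48, 25) circ 0.5949 0.2081 d 0.0491 ell [0.5882 0.2075] [0.0263 0.0462]
red [273 188  13   9  84] [279.1 191.9] [[ 0.4174 -0.0491  0.03  ]]
knob [[322.67735043 178.17307692]]
diff tray region 332 0
```

```bash
python3 -c "
from station import arm
print(arm.job_done())"
```

```text
the job is handed in; nothing more can be done
None
```

The badge job is handed in with no verdict returned: the 50 mm blank sits in its nest, turned under the ram to within about 0.5°, and was pressed with about 28 N measured at the tool. The handle is back up and I saw no sign of the other items having moved.

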